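# Pin the specimen link into the clevis fixture

### The arm

A 6-joint arm with a two-finger parallel gripper is mounted at the origin on the work surface. World frame = base frame: x ahead of the robot, y to its left, z up, the work surface at z = 0. Lengths are in m, angles in degrees, forces in N, time in s.
With the tool pointing down it reaches from about 0.4 to 0.825 m from the base axis. Payload 7 kg.
Tool frame: the origin (TCP) lies on the centre line of the jaws, within the pads' length; the fingertips stand 8 mm ahead of it and the grasp point (between the pads) lies 11 mm behind it; z points along the fingers, y is the line along which they close (so a half turn about z gives the same grasp; the last joint's range is limited). The gripper opens to 88 mm and grips with 3 to 60 N. Pads are 19 mm wide; open, the fingers measure 130 mm over their backs; the gripper's body (78 mm by 193 mm) begins 47 mm behind the grasp point.
Start: joints at [-46.92, 20.546, 0.682, 0, -70.136, -16.507], TCP at [0.302, -0.604, 0.235] pointing down, gripper open.
Joint ranges: [-176.03, 176.03], [-82.01, 121.73], [-58.28, 71.71], [-173.87, 95.51], [-174.79, -0.11], [-173.66, 173.66]. Speed limits (degrees/s): [136.94, 136.94, 172.46, 180, 180, 180].

### API

Orientations are given as [roll, pitch, yaw] about the fixed x, y, z axes, in that order (R = Rz(yaw) Ry(pitch) Rx(roll)).
In Python, from plant import telemetry, viewer, close_job, models gives the robot as it stands.
- The arm moves only by the shell command python3 -m handwheel 'ROWS' [FORCE]. ROWS is JSON, a list of rows, each an object with "grip": the closure, from -1 (fully open) to 1 (shut); "travel": the shift along the tool's x, y, z as a fraction of full scale, a list of three; "spin": the turn about the tool's z as a fraction of full scale. A call has 1 to 8 rows; each row shifts and turns the commanded pose from where the row before left it, along the tool's axes as they then stand; what a row does not reach is not made up. Full scale, the value 1, is 0.025 m for a shift and 5 degrees for a turn. A row lasts 1/8 s, in which the tool goes at most 62.5 mm and 10.7 degrees, less where a joint would pass 70% of its speed; a pose out of reach is approached as far as the arm can. A call with a number of a shift or a turn outside -1 to 1 is refused whole. A call with a gripper value outside its range is refused whole. The fingers move at their own pace and stop on an object; FORCE is the grip in N (left out, the last holds). Time passes only in rows, so rows that do not move let the fingers close. It gives the time, the measured TCP pose, the force, the opening and the grip force at its end, in the units of the state.
- telemetry.get_state(): the state, without advancing time (a new reading comes with each control period).
- viewer.capture(name): name is "side" or "top" or "wrist"; returns the picture (400x640x3 uint8, red, green, blue); there is no depth.
- viewer.calibration(name): a dict with "fx", "fy", "cx", "cy" (pixels), "T" (4x4, takes a point from camera to world coordinates); the wrist camera has in their place "T_tool_cam" (4x4, takes a point from camera to tool coordinates, whose origin is the TCP and whose axes are the flange's). Camera axes: x right, y down, z forward; pixel columns grow to the right and rows downward; lengths in m; the calibration is good to about 2 mm. A picture is of the moment at which its call begins: read the wrist's pose just before it. calibration takes no time and is no camera call.
- close_job(): hands the job in; it is judged then, once.
Trained networks look in the newest picture that a camera, given by its name, has taken for a name from the list of things; names that differ only in an ending like _2 or _b are one class to them, and where a whole thing is asked for, a point or a joint stands for the part that bears it (a point fixed in the world has none). Each returns a list of dicts, best first, with "p" (0 to 1); they miss things now and then, are a little off and sometimes report something else, mostly with a low value. They report only what shows in the picture. A call takes as long as a camera call. They do not tell look-alikes from the thing itself.
- models.find_in(camera, thing): "position" ([column, row] in pixels, amid what is visible of it).
The state is a dict: "time_s": time; "joints": joint angles; "qd": joint speeds; "joint_torque": joint torques, N m; "tcp_pos": TCP position; "eef_rot": TCP orientation; "contact_force": force on the tool from outside, world axes, zero at the start; "moment": the same for the moment, N m; "gripper_width": finger opening in m; "gripper_force": force on a finger pad.
Only numpy, scipy, OpenCV 4.12 (cv2) and the standard library are available. Lean on these libraries where they do the work, as an engineer would, in place of code of your own. Each camera call takes 0.05 s, during which the arm holds its last target. There are 200 camera calls.

### The job

Take the steel clevis pin with the flat grip tab out of the stand and pass it down through the upper ear of the clevis fixture, the eye of the aluminium link trapped between the ears, and the lower ear, until its flange sits fully home on the upper ear; then let go of it. The eye lies a few millimetres out of line, so feel for it gently and draw it into line with the pin: never press the pin on the fixture or the link with more than about 35 N. Leave the round-gripped plug gauge, the loose steel collar on the fixture's base and the gauge block where they are.

Things in the scene. Friction and masses are not known exactly. Their poses are not given: they have to be found in the camera images.
- pin_grip (a point): Steel clevis pin upright in the stand, 0.2 kg; point: centre of its flat tab, 30 mm along x, 14 mm thick along y (grasp across y), 40 mm high; z = pin axis, up. Below the tab: round flange 38 mm wide, 6 mm thick, underside 26 mm below this point; then a 14 mm shank 40 mm long, its flat end 66 mm below this point, with 1.5 mm chamfer. Lifted over 45 mm it is clear of the stand.
- plug_grip (a point): Plug gauge in the stand's other hole, 90 mm from the pin: same shank and flange, but a round grip 22 mm wide, 40 mm high; point: the grip's centre, level with the pin's. Leave it alone.
- upper_hole (a point): Centre of the hole in the upper ear of the steel clevis fixture, at the ear's top face, 58 mm above the granite plate. z up; x runs from the upright web along the link to its tail. Ears 66 by 60 mm. Hole 27 mm wide (6.5 mm play round the 14 mm shank), ear 8 mm thick. The top of the link's eye lies 10 mm below this point.
- lower_hole (a point): Centre of the hole in the lower ear, at that ear's top face, 24 mm straight below upper_hole, same axes. Hole 15.5 mm wide, ear 10 mm thick, 12 mm free space below. The underside of the link's eye is 2 mm above this face. With the pin home its end is 6 mm below the lower ear.
- yoke: Clevis fixture with link, fixed; base 230 by 90 by 12 mm, origin on the underside below the holes. The eye, a 44 mm square aluminium plate 12 mm thick with a 15.5 mm hole, lies between the ears, 2.5 to 6.2 mm out of line in an unmeasured direction (its hole shows in part through the upper hole). Pushed sideways with 3 to 5 N it slides flat and stays; travel 7 mm each way.
- stand: Grey stand block, 60 by 170 by 55 mm, fixed on the granite plate; origin at the centre of its underside, long side along y. Two holes, 17 mm wide and 45 mm deep, 45 mm either side of the centre along y; the flanges of pin and plug gauge rest on its top.
- pin: The same clevis pin; origin at the centre of the shank's flat lower end, axes as pin_grip.
- collar: Loose steel collar, 22 mm wide, 8 mm high, lying on the fixture's base plate beside the link; origin at the centre of its underside. Leave it alone.
- block: Loose upright steel gauge block, 30 by 12 by 35 mm, on the granite plate; origin at the centre of its underside. Leave it alone.
Not all that is in view belongs to the job. Leave any red look-alike of the pin alone.

How it is judged:
By the outcome, as a careful person would: the job done as asked, in the order asked, and still so for the second after the job is handed in, with the robot touching nothing.
It also fails if it takes over 67 s, if anything falls off the work surface, if the arm or the gripper's body presses on something with over 40 N, if the wrist force passes 120 N, or if a joint passes its speed limit or range.

## Working session

There is one attempt and no reset: what is moved stays moved. The work goes in short steps, Python scripts to look and compute and a shell command to move; the robot and the scene stay as the last step left them, time stands still between calls to the robot, and variables do not carry over. Pictures are saved under pics/ and viewed, at most 10 in all, crops included, and the job is handed in when it is done.

```bash
mkdir -p pics; ls; cat > h.py <<'E'
import numpy as np,cv2
from scipy.spatial.transform import Rotation as R
from plant import telemetry,viewer,models,close_job
def cam(n):
    s=telemetry.get_state(); im=viewer.capture(n); c=viewer.calibration(n)
    if n=='wrist':
        T=np.eye(4); T[:3,:3]=R.from_euler('xyz',s['eef_rot'],degrees=True).as_matrix(); T[:3,3]=s['tcp_pos']
        c['T']=T@np.array(c['T_tool_cam'])
    c['T']=np.array(c['T']); return im,c
def ray(c,p,z):
    d=c['T'][:3,:3]@np.array([(p[0]-c['cx'])/c['fx'],(p[1]-c['cy'])/c['fy'],1]); o=c['T'][:3,3]
    return o+d*(z-o[2])/d[2]
def proj(c,P):
    q=c['T'][:3,:3].T@(np.array(P)-c['T'][:3,3]); return np.array([c['fx']*q[0]/q[2]+c['cx'],c['fy']*q[1]/q[2]+c['cy']])
def save(n,im): cv2.imwrite('pics/'+n+'.png',im[:,:,::-1])
E
python3 - <<'E'
from h import *
Z=dict(pin_grip=.081,plug_grip=.081,upper_hole=.058,lower_hole=.034,yoke=.03,stand=.055,collar=.016,block=.02)
print(telemetry.get_state())
ims=[]
for n in('top','side'):
    im,c=cam(n); ims.append(im); print(n,c['T'][:3,3])
    for k,z in Z.items():
        for d in models.find_in(n,k)[:3]: print(n,k,np.round(d['position']),round(d['p'],2),ray(c,d['position'],z).round(3))
save('a',np.vstack(ims)[:, :] if 0 else cv2.resize(ims[0],(800,500)));save('b',ims[1])
E
```

```text
pics
{'time_s': 0.0, 'joints': array([-4.69194112e+01,  2.05917390e+01,  6.32180530e-01, -2.22347818e-02,
       -7.01374418e+01, -1.65056199e+01]), 'qd': array([-0.03258334,  0.04634315, -0.00216166, -0.02649479,  0.0664115 ,
       -0.01386854]), 'joint_torque': array([ 7.45779507e-04, -5.82715845e+01,  2.93058068e+01,  6.99703261e+00,
        6.98031407e-03, -1.52005596e-04]), 'tcp_pos': array([ 0.30171422, -0.60324918,  0.23360052]), 'eef_rot': array([ 1.79901058e+02, -7.52105805e-03, -1.53432597e+02]), 'contact_force': array([0.01710066, 0.43507727, 0.47530444]), 'moment': array([ 0.03370204, -0.00175781,  0.01809242]), 'gripper_force': 0.0, 'gripper_width': 0.08761115615118964}
top [3.66085348e-01 7.12822448e-04 9.19047323e-01]
top pin_grip [422. 341.] 0.69 [ 0.26  -0.217  0.081]
top pin_grip [418. 227.] 0.57 [ 0.498 -0.203  0.081]
top plug_grip [377. 225.] 0.6 [ 0.495 -0.112  0.081]
top upper_hole [249. 187.] 0.96 [0.564 0.189 0.058]
top lower_hole [248. 191.] 0.79 [0.559 0.196 0.034]
top yoke [250. 192.] 0.87 [0.558 0.19  0.03 ]
top yoke [395. 230.] 0.62 [ 0.494 -0.161  0.03 ]
top stand [397. 232.] 0.81 [ 0.487 -0.161  0.055]
top block [337.  96.] 0.6 [0.829 0.001 0.02 ]
side [0.11297478 0.71512195 1.00322439]
side pin_grip [463. 189.] 0.79 [ 0.25  -0.184  0.081]
side pin_grip [383. 141.] 0.62 [ 0.511 -0.242  0.081]
side plug_grip [368. 162.] 0.7 [ 0.507 -0.142  0.081]
side upper_hole [282. 243.] 0.93 [0.562 0.187 0.058]
side lower_hole [283. 241.] 0.84 [0.574 0.168 0.034]
side yoke [290. 243.] 0.64 [0.558 0.163 0.03 ]
side stand [378. 172.] 0.73 [ 0.477 -0.148  0.055]
side stand [387. 144.] 0.63 [ 0.507 -0.264  0.055]
side block [249. 156.] 0.48 [ 0.843 -0.042  0.02 ]
```

View pics/a.png

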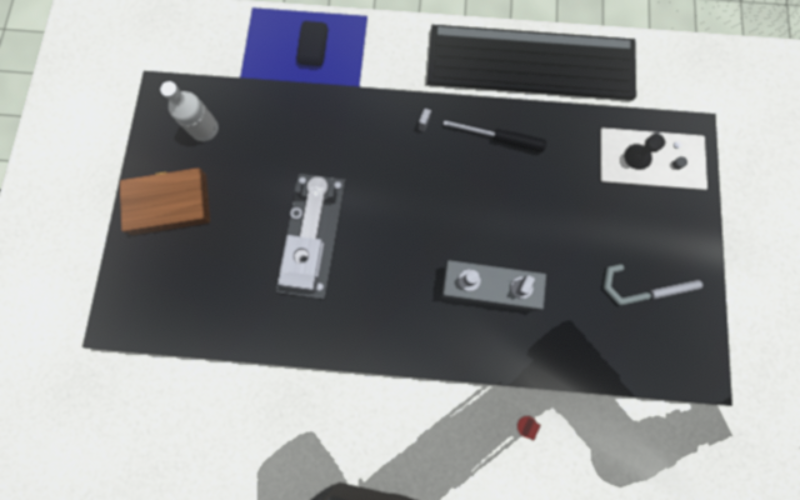

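```bash
python3 - <<'E'
from h import *
a=viewer.calibration('top');b=viewer.calibration('side')
P={'pin':((418,227),(383,141)),'plug':((377,225),(368,162)),'red':((422,341),(463,189)),'uh':((249,187),(282,243)),'block':((337,96),(249,156))}
for c in(a,b):c['T']=np.array(c['T'])
for k,(p,q) in P.items():
    A=[];B=[]
    for c,x in((a,p),(b,q)):
        o=c['T'][:3,3];d=ray(c,x,0)-o;d/=np.linalg.norm(d);M=np.eye(3)-np.outer(d,d);A.append(M);B.append(M@o)
    X=np.linalg.solve(sum(A),sum(B));print(k,X.round(3),(proj(a,X)-p).round(1),(proj(b,X)-q).round(1))
E
```

```text
pin [ 0.49  -0.19   0.131] [0.1 0.2] [-0.2 -0. ]
plug [ 0.489 -0.105  0.123] [-0.  -0.1] [0.1 0. ]
red [ 0.255 -0.228  0.037] [-0.2 -0.6] [ 0.5 -0. ]
uh [0.562 0.188 0.06 ] [0.  0.2] [-0.2 -0.1]
block [0.801 0.002 0.075] [-0.  -0.1] [0.1 0.1]
```

View pics/b.png

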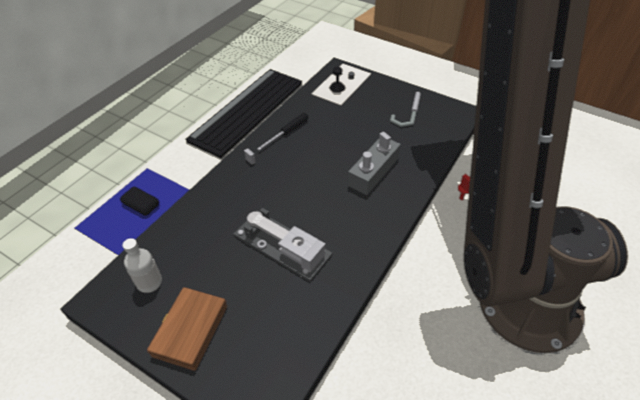

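Candidates in the top picture at 640 scale are the pin with the flat tab (418,227), the round-gripped plug (377,225) and the red look-alike off the plate (422,341). I choose (418,227) and will check it with a close wrist crop.

```bash
python3 -m handwheel '[{"grip":-1,"travel":[-0.94,0.76,-0.2],"spin":0},{"grip":-1,"travel":[-0.94,0.76,-0.2],"spin":0},{"grip":-1,"travel":[-0.94,0.76,-0.2],"spin":0},{"grip":-1,"travel":[-0.94,0.76,-0.2],"spin":0},{"grip":-1,"travel":[-0.94,0.76,-0.2],"spin":0},{"grip":-1,"travel":[-0.94,0.76,-0.2],"spin":0},{"grip":-1,"travel":[-0.94,0.76,-0.2],"spin":0},{"grip":-1,"travel":[-0.94,0.76,-0.2],"spin":0}]' 20
python3 -m handwheel '[{"grip":-1,"travel":[-0.94,0.76,-0.2],"spin":0},{"grip":-1,"travel":[-0.94,0.76,-0.2],"spin":0},{"grip":-1,"travel":[-0.94,0.76,-0.2],"spin":0},{"grip":-1,"travel":[-0.94,0.76,-0.2],"spin":0},{"grip":-1,"travel":[0,0,0],"spin":1},{"grip":-1,"travel":[0,0,0],"spin":1},{"grip":-1,"travel":[0,0,0],"spin":1},{"grip":-1,"travel":[0,0,0],"spin":1}]'
python3 -m handwheel '[{"grip":-1,"travel":[0,0,0],"spin":1},{"grip":-1,"travel":[0,0,0],"spin":0.3},{"grip":-1,"travel":[0,0,0],"spin":0},{"grip":-1,"travel":[0,0,0],"spin":0}]'
cat >> h.py <<'E'
def plan(P,yaw):
    s=telemetry.get_state(); M=R.from_euler('xyz',s['eef_rot'],degrees=True).as_matrix()
    d=(yaw-s['eef_rot'][2]+90)%180-90
    print('pose',s['tcp_pos'].round(4),s['eef_rot'].round(2),'F',s['contact_force'].round(1),'t',round(s['time_s'],2),'units travel',(M.T@(np.array(P)-s['tcp_pos'])/.025).round(2),'spin',round(-d/5,2))
E
python3 - <<'E'
from h import *
im,c=cam('wrist');save('c',im);print(np.array(c['T_tool_cam']).round(3),c['fx'],c['T'][:3,3])
for k in('pin_grip','plug_grip','stand'):
    for d in models.find_in('wrist',k)[:3]: print(k,np.round(d['position']),round(d['p'],2),[ray(c,d['position'],z)[:2].round(3) for z in(.055,.081,.1)])
E
```

```text
time_s: 1.9
tcp_pos: [0.4024, -0.3827, 0.2749]
eef_rot: [-180.0, 0.0, -153.4]
contact_force: [0.3, 0.2, -0.0]
gripper_width: 0.0877
gripper_force: 0.0
time_s: 2.9
tcp_pos: [0.4521, -0.2736, 0.2947]
eef_rot: [-180.0, 0.0, -173.6]
contact_force: [-0.8, 0.0, -0.9]
gripper_width: 0.0875
gripper_force: 0.0
time_s: 3.4
tcp_pos: [0.4521, -0.2736, 0.2946]
eef_rot: [-180.0, 0.0, -179.9]
contact_force: [0.4, -0.3, -0.2]
gripper_width: 0.0874
gripper_force: 0.0
[[ 0.    -0.959 -0.285  0.076]
 [ 1.     0.     0.001  0.   ]
 [-0.001 -0.285  0.959 -0.15 ]
 [ 0.     0.     0.     1.   ]] 293.4523007238894 [ 0.37653242 -0.27378305  0.4444373 ]
pin_grip [359.  10.] 0.9 [array([ 0.263, -0.229]), array([ 0.27 , -0.232]), array([ 0.276, -0.234])]
pin_grip [392. 212.] 0.88 [array([ 0.511, -0.173]), array([ 0.502, -0.18 ]), array([ 0.495, -0.184])]
pin_grip [421. 199.] 0.55 [array([ 0.491, -0.134]), array([ 0.483, -0.143]), array([ 0.478, -0.15 ])]
plug_grip [466. 218.] 0.78 [array([ 0.518, -0.068]), array([ 0.508, -0.082]), array([ 0.502, -0.092])]
stand [420. 197.] 0.64 [array([ 0.488, -0.135]), array([ 0.481, -0.144]), array([ 0.475, -0.151])]
```

View pics/c.png

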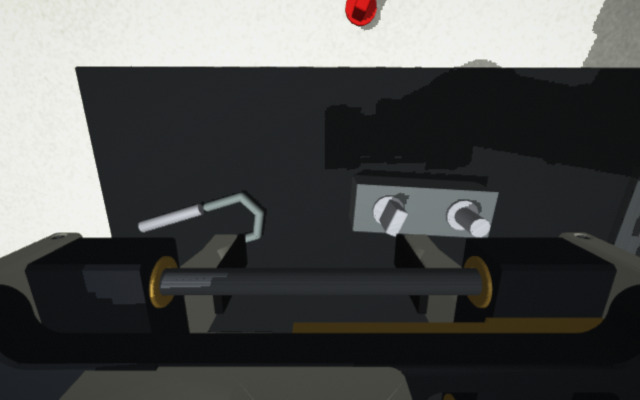

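```bash
python3 -m handwheel '[{"grip":-1,"travel":[-0.67,0.9,0.75],"spin":0},{"grip":-1,"travel":[-0.67,0.9,0.75],"spin":0},{"grip":-1,"travel":[-0.67,0.9,0.75],"spin":0},{"grip":-1,"travel":[-0.67,0.9,0.75],"spin":0},{"grip":-1,"travel":[0,0,0],"spin":0},{"grip":-1,"travel":[0,0,0],"spin":0}]'
python3 - <<'E'
from h import *
im,c=cam('wrist');save('d',cv2.resize(im[60:300,180:500],(800,600)));print(c['T'][:3,3])
for k in('pin_grip','plug_grip','stand'):
    for d in models.find_in('wrist',k)[:3]: print(k,np.round(d['position'],1),round(d['p'],2),[ray(c,d['position'],z)[:2].round(3) for z in(.075,.1,.12)])
E
```

```text
time_s: 4.35
tcp_pos: [0.519, -0.1837, 0.2198]
eef_rot: [-180.0, -0.0, -179.9]
contact_force: [0.4, -0.8, 0.8]
gripper_width: 0.0872
gripper_force: 0.0
[ 0.44346043 -0.18378304  0.36969816]
pin_grip [311.2 168.7] 0.91 [array([ 0.498, -0.193]), array([ 0.493, -0.192]), array([ 0.49 , -0.191])]
plug_grip [417.7 173.6] 0.72 [array([ 0.503, -0.084]), array([ 0.498, -0.093]), array([ 0.494, -0.099])]
stand [360.5 158.6] 0.75 [array([ 0.488, -0.143]), array([ 0.484, -0.147]), array([ 0.481, -0.149])]
```

View pics/d.png

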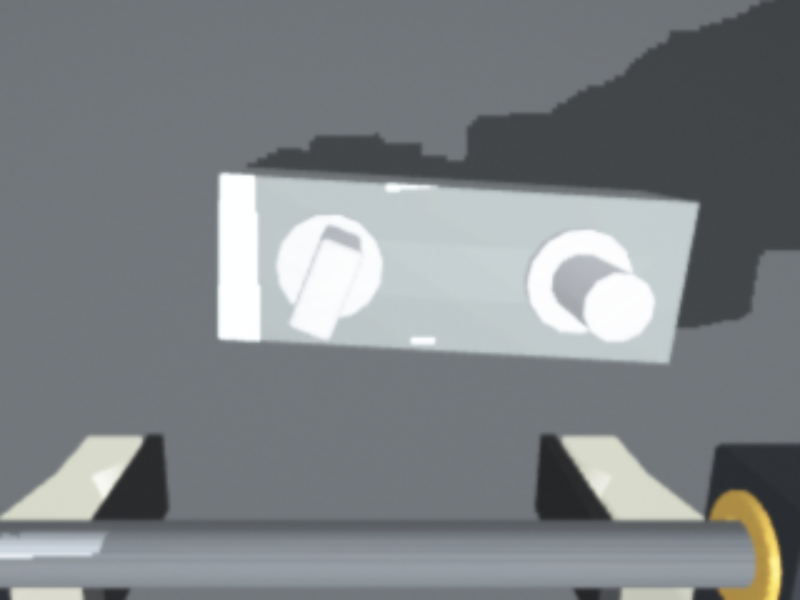

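```bash
python3 - <<'E'
from h import *
im,c=cam('wrist')
f=lambda u,v:(180+u/2.5,60+v/2.5)
p=f(330,267);q=f(580,282)
for z in(.09,.1,.105,.11,.115,.12):
    a,b=ray(c,p,z),ray(c,q,z); k=[ray(c,f(*x),z-.006) for x in((219,172),(698,203),(668,362),(219,340))]
    t=[ray(c,f(*x),z+.04)[:2] for x in((330,235),(365,248),(326,340),(290,322))]
    print(z,a[:2].round(4),np.linalg.norm(a-b).round(4),[np.linalg.norm(k[i]-k[i-1]).round(3) for i in range(4)],'tabtop',np.mean(t,0).round(4),np.degrees(np.arctan2(*(t[1]-t[2])[::-1])).round(1),np.degrees(np.arctan2(*(t[0]-t[3])[::-1])).round(1))
for P in((.49,-.19),):
    plan([*P,.22],-24)
# fixture plate check with top camera
im,c=cam('top');
for k in('pin_grip','plug_grip','upper_hole'):
    d=models.find_in('top',k)[0]['position'];print(k,d,[ray(c,d,z)[:2].round(3) for z in(.08,.11,.13)])
E
```

```text
0.09 [ 0.4936 -0.1919] 0.0971 [np.float64(0.066), np.float64(0.184), np.float64(0.064), np.float64(0.183)] tabtop [ 0.4932 -0.1917] 157.4 154.9
0.1 [ 0.4918 -0.1916] 0.0936 [np.float64(0.064), np.float64(0.177), np.float64(0.062), np.float64(0.177)] tabtop [ 0.4911 -0.1913] 157.4 154.9
0.105 [ 0.4909 -0.1915] 0.0919 [np.float64(0.063), np.float64(0.174), np.float64(0.061), np.float64(0.174)] tabtop [ 0.4901 -0.1912] 157.4 154.9
0.11 [ 0.49   -0.1913] 0.0901 [np.float64(0.062), np.float64(0.171), np.float64(0.06), np.float64(0.171)] tabtop [ 0.489 -0.191] 157.4 154.9
0.115 [ 0.4891 -0.1912] 0.0884 [np.float64(0.061), np.float64(0.168), np.float64(0.059), np.float64(0.167)] tabtop [ 0.488  -0.1909] 157.4 154.9
0.12 [ 0.4882 -0.191 ] 0.0867 [np.float64(0.059), np.float64(0.164), np.float64(0.057), np.float64(0.164)] tabtop [ 0.4869 -0.1907] 157.4 154.9
pose [ 0.519  -0.184   0.2202] [-1.8000e+02  6.0000e-02 -1.7997e+02] F [-0.6 -0.6 -0.4] t 4.6 units travel [ 1.16 -0.24  0.01] spin 4.81
pin_grip [416.9, 229.9] [array([ 0.492, -0.2  ]), array([ 0.487, -0.192]), array([ 0.484, -0.188])]Traceback (most recent call last):
  File "<stdin>", line 14, in <module>
IndexError: list index out of range
```

```bash
python3 -m handwheel '[{"grip":-1,"travel":[0.58,-0.14,0],"spin":0},{"grip":-1,"travel":[0.58,-0.14,0],"spin":0},{"grip":-1,"travel":[0,0,0],"spin":1},{"grip":-1,"travel":[0,0,0],"spin":1},{"grip":-1,"travel":[0,0,0],"spin":1},{"grip":-1,"travel":[0,0,0],"spin":1},{"grip":-1,"travel":[0,0,0],"spin":0.8},{"grip":-1,"travel":[0,0,0],"spin":0}]'
python3 -m handwheel '[{"grip":-1,"travel":[0,0,0.4],"spin":0},{"grip":-1,"travel":[0,0,0.6],"spin":0},{"grip":-1,"travel":[0,0,0],"spin":0},{"grip":-1,"travel":[0,0,0],"spin":0}]'
python3 - <<'E'
from h import *
im,c=cam('wrist');save('e',im)
plan([.4897,-.1912,.1245],-24)
print(models.find_in('wrist','pin_grip'), proj(c,[.4897,-.1912,.15]),telemetry.get_state()['joints'].round(1))
E
```

```text
time_s: 5.75
tcp_pos: [0.4893, -0.1908, 0.2198]
eef_rot: [180.0, 0.0, 156.1]
contact_force: [0.7, -0.2, 0.2]
gripper_width: 0.0873
gripper_force: 0.0
time_s: 6.25
tcp_pos: [0.49, -0.1906, 0.1944]
eef_rot: [-180.0, -0.0, 156.1]
contact_force: [-0.7, -0.4, 0.3]
gripper_width: 0.0878
gripper_force: 0.0
pose [ 0.4902 -0.1906  0.1946] [-179.99    0.    156.09] F [ 0.3 -0.5 -0.8] t 6.3 units travel [ 0.01 -0.03  2.81] spin 0.02
[{'position': [317.6, 209.9], 'p': 0.57}] [318.25432755 224.13840364] [ 1.000e-01  8.300e+00 -2.140e+01  0.000e+00 -6.030e+01 -1.141e+02]
```

View pics/e.png

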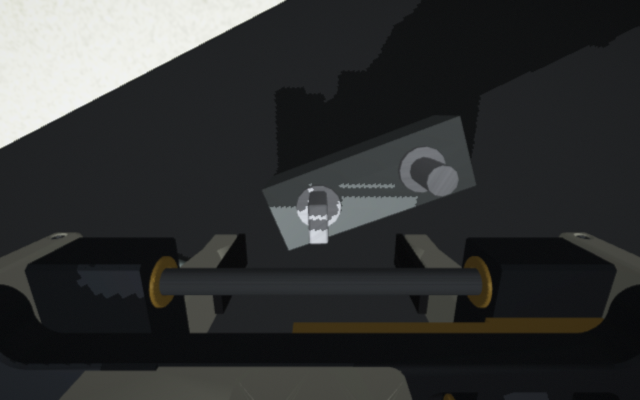

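```bash
python3 -m handwheel '[{"grip":-1,"travel":[0,0,0.8],"spin":0},{"grip":-1,"travel":[0,0,0.8],"spin":0},{"grip":-1,"travel":[0,0,0.6],"spin":0},{"grip":-1,"travel":[0,0,0.4],"spin":0},{"grip":-1,"travel":[0,0,0.2],"spin":0},{"grip":-1,"travel":[0,0,0],"spin":0},{"grip":-1,"travel":[0,0,0],"spin":0}]'
python3 -m handwheel '[{"grip":1,"travel":[0,0,0],"spin":0},{"grip":1,"travel":[0,0,0],"spin":0},{"grip":1,"travel":[0,0,0],"spin":0},{"grip":1,"travel":[0,0,0],"spin":0},{"grip":1,"travel":[0,0,0],"spin":0},{"grip":1,"travel":[0,0,0],"spin":0},{"grip":1,"travel":[0,0,0],"spin":0},{"grip":1,"travel":[0,0,0],"spin":0}]' 60
```

```text
time_s: 7.22
tcp_pos: [0.4904, -0.1906, 0.1251]
eef_rot: [180.0, 0.0, 156.1]
contact_force: [1.1, 0.3, -0.4]
gripper_width: 0.0876
gripper_force: 0.0
time_s: 8.22
tcp_pos: [0.4898, -0.1907, 0.1246]
eef_rot: [-180.0, -0.0, 156.1]
contact_force: [-0.3, -0.3, 0.3]
gripper_width: 0.0137
gripper_force: 60.1
```

```bash
python3 -m handwheel '[{"grip":1,"travel":[0,0,-0.3],"spin":0},{"grip":1,"travel":[0,0,-0.7],"spin":0},{"grip":1,"travel":[0,0,-0.9],"spin":0},{"grip":1,"travel":[0,0,-0.9],"spin":0},{"grip":1,"travel":[0,0,-0.9],"spin":0},{"grip":1,"travel":[0,0,-0.9],"spin":0},{"grip":1,"travel":[0,0,-0.8],"spin":0},{"grip":1,"travel":[0,0.4,0],"spin":0}]'
python3 -m handwheel '[{"grip":1,"travel":[0.18,0.97,0],"spin":0},{"grip":1,"travel":[0.18,0.97,0],"spin":0},{"grip":1,"travel":[0.18,0.97,0],"spin":0},{"grip":1,"travel":[0.18,0.97,0],"spin":0},{"grip":1,"travel":[0.18,0.97,0],"spin":0},{"grip":1,"travel":[0.18,0.97,0],"spin":0},{"grip":1,"travel":[0.18,0.97,0],"spin":0},{"grip":1,"travel":[0.18,0.97,0],"spin":0}]'
python3 -m handwheel '[{"grip":1,"travel":[0.18,0.97,0],"spin":0},{"grip":1,"travel":[0.18,0.97,0],"spin":0},{"grip":1,"travel":[0.18,0.97,0],"spin":0},{"grip":1,"travel":[0.18,0.97,0],"spin":0},{"grip":1,"travel":[0.18,0.97,0],"spin":0},{"grip":1,"travel":[0.18,0.97,0],"spin":0},{"grip":1,"travel":[0,0,0],"spin":0},{"grip":1,"travel":[0,0,0],"spin":0}]'
python3 - <<'E'
from h import *
im,c=cam('wrist');save('f',im)
for k in('upper_hole','lower_hole','yoke'):
    for d in models.find_in('wrist',k)[:2]: print(k,np.round(d['position'],1),round(d['p'],2),[ray(c,d['position'],z)[:2].round(4) for z in(.06,.084,.108)])
plan([.55,.18,.2],-24)
E
```

```text
time_s: 9.22
tcp_pos: [0.4948, -0.1814, 0.2612]
eef_rot: [179.9, 0.2, 156.0]
contact_force: [-0.1, -0.0, -2.7]
gripper_width: 0.0135
gripper_force: 60.0
time_s: 10.22
tcp_pos: [0.5394, 0.012, 0.2583]
eef_rot: [-180.0, -0.1, 156.1]
contact_force: [0.6, 0.2, -2.7]
gripper_width: 0.0136
gripper_force: 60.0
time_s: 11.22
tcp_pos: [0.5741, 0.1547, 0.2594]
eef_rot: [-180.0, -0.0, 156.1]
contact_force: [0.3, 0.4, -1.9]
gripper_width: 0.0135
gripper_force: 60.0
upper_hole [340.  141.4] 0.76 [array([0.5441, 0.1941]), array([0.5414, 0.1936]), array([0.5387, 0.193 ])]
lower_hole [340.6 138.9] 0.97 [array([0.5417, 0.1959]), array([0.5392, 0.1952]), array([0.5367, 0.1945])]
yoke [340.9 134.3] 0.73 [array([0.537 , 0.1982]), array([0.5348, 0.1974]), array([0.5326, 0.1966])]
pose [0.5742 0.154  0.2597] [1.7999e+02 1.0000e-02 1.5603e+02] F [ 0.7  0.1 -2.3] t 11.43 units travel [1.31 0.56 2.39] spin 0.01
```

View pics/f.png

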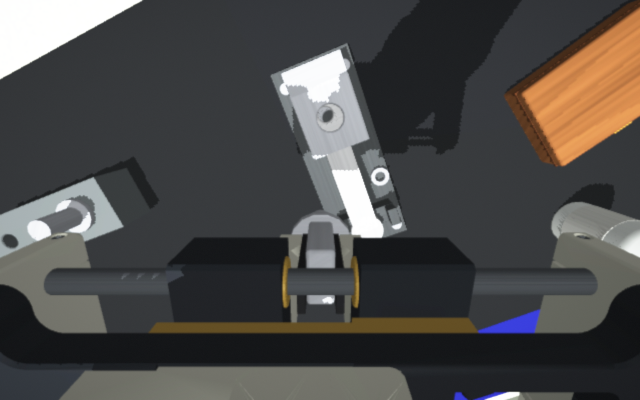

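```bash
python3 -m handwheel '[{"grip":1,"travel":[0,0,0.8],"spin":0},{"grip":1,"travel":[0.1,0.1,0.8],"spin":0},{"grip":1,"travel":[0,0,0],"spin":0},{"grip":1,"travel":[0,0,0],"spin":0}]'
python3 - <<'E'
from h import *
im,c=cam('wrist')
u,v=proj(c,ray(c,(330,117),.1)); 
x0,y0=255,30
save('g',cv2.resize(im[y0:y0+120,x0:x0+150],None,fx=5,fy=5,interpolation=cv2.INTER_CUBIC))
cv2.imwrite('raw.png',im[:,:,::-1])
for k in('upper_hole','lower_hole'):
    for d in models.find_in('wrist',k)[:2]: print(k,np.round(d['position'],1),round(d['p'],2))
plan([.55,.18,.2],-24)
E
```

```text
time_s: 11.92
tcp_pos: [0.5734, 0.1576, 0.2206]
eef_rot: [180.0, 0.1, 156.1]
contact_force: [1.3, 0.1, -1.7]
gripper_width: 0.0137
gripper_force: 60.0
upper_hole [339.2 136.2] 0.62
lower_hole [335.7 135.3] 0.76
pose [0.5734 0.1578 0.2206] [1.7993e+02 6.0000e-02 1.5607e+02] F [ 0.3  0.7 -2. ] t 12.07 units travel [1.22 0.43 0.82] spin 0.01
```

View pics/g.png

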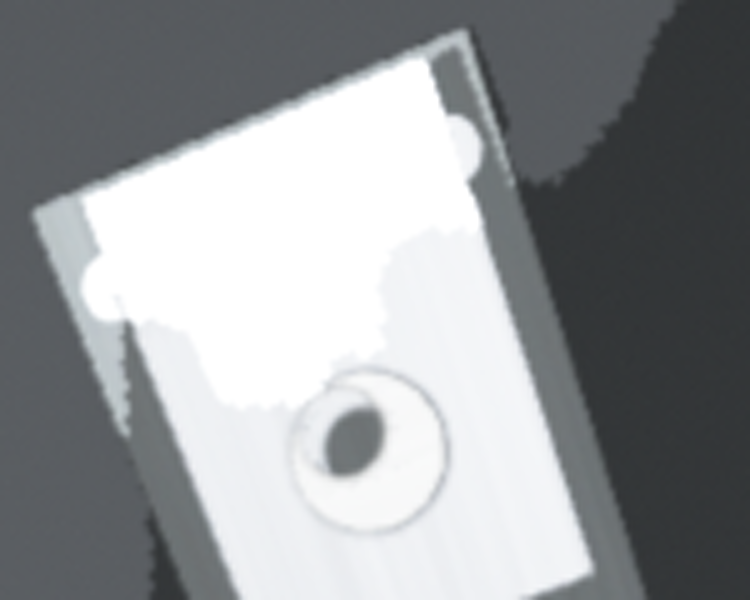

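```bash
python3 - <<'E'
import cv2,numpy as np
im=cv2.imread('raw.png',0)[98:142,306:352]
print(im.min(),im.max())
a=cv2.resize(im,None,fx=12,fy=12,interpolation=cv2.INTER_CUBIC)
b=np.clip((a.astype(float)-190)*255/65,0,255).astype(np.uint8)
b=cv2.createCLAHE(3,(2,2)).apply(b)
cv2.imwrite('pics/hh.png',b)
E
```

```text
113 255
```

View pics/hh.png

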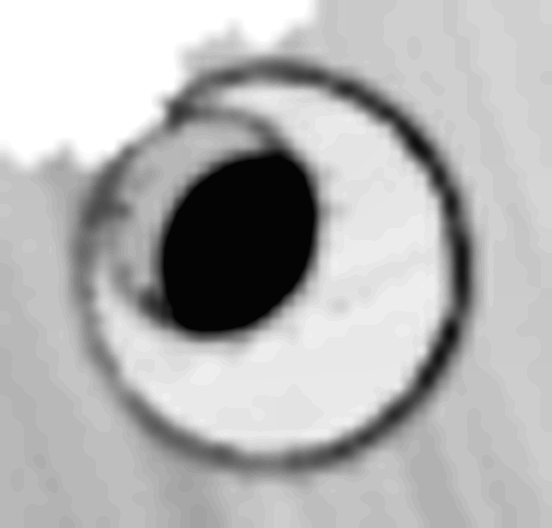

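```bash
python3 - <<'E'
from h import *
im,c=cam('wrist')
f=lambda u,v:(306+u/12-.5+.04,98+v/12-.5+.04)
U,E,L=[ray(c,p,z) for p,z in((f(275,264),.108),(f(212,222),.098),(f(262,252),.084))]
print(U.round(4),E.round(4),L.round(4),'eye off',((E-U)[:2]*1e3).round(1),((E-L)[:2]*1e3).round(1))
print(c['T'][:3,3])
plan([*((E)[:2]),.185],-24)
E
```

```text
[0.5128 0.1935 0.108 ] [0.5084 0.1906 0.098 ] [0.5123 0.1933 0.084 ] eye off [-4.3 -2.9] [-3.9 -2.8]
[0.50423175 0.18899391 0.37041168]
pose [0.5733 0.1578 0.2204] [1.7994e+02 5.0000e-02 1.5607e+02] F [-0.1 -0.6 -2.6] t 12.12 units travel [2.9  0.14 1.42] spin 0.01
```

```bash
python3 -m handwheel '[{"grip":1,"travel":[0.7,0.04,0],"spin":0},{"grip":1,"travel":[0.8,0.04,0],"spin":0},{"grip":1,"travel":[0.8,0.04,0],"spin":0},{"grip":1,"travel":[0.57,0.03,0],"spin":0},{"grip":1,"travel":[0,0,0.8],"spin":0},{"grip":1,"travel":[0,0,0.7],"spin":0},{"grip":1,"travel":[0,0,0],"spin":0},{"grip":1,"travel":[0,0,0],"spin":0}]'
python3 - <<'E'
from h import *
plan([.509,.191,.178],-24)
im,c=cam('side'); p=proj(c,[.509,.191,.118]).astype(int); print(p)
x0,y0=p[0]-50,p[1]-45
save('i',cv2.resize(im[y0:y0+75,x0:x0+100],None,fx=8,fy=8,interpolation=cv2.INTER_CUBIC))
print(proj(c,[.5128,.1935,.108]),x0,y0)
E
```

```text
time_s: 13.12
tcp_pos: [0.5091, 0.1907, 0.1829]
eef_rot: [180.0, 0.0, 156.1]
contact_force: [-0.5, -0.0, -1.5]
gripper_width: 0.0136
gripper_force: 60.0
pose [0.5091 0.1907 0.1829] [1.7996e+02 4.0000e-02 1.5610e+02] F [-0.5 -0.  -1.5] t 13.12 units travel [0.01 0.01 0.19] spin 0.02
[298 238]
[296.68078985 241.11014394] 248 193
```

View pics/i.png

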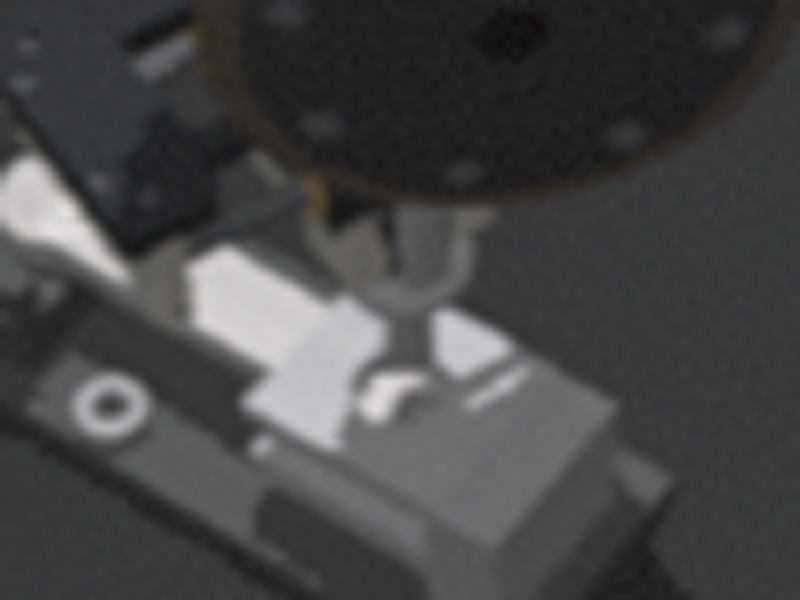

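```bash
python3 -m handwheel '[{"grip":1,"travel":[0,0,0.25],"spin":0},{"grip":1,"travel":[0,0,0.2],"spin":0},{"grip":1,"travel":[0,0,0.1],"spin":0},{"grip":1,"travel":[0,0,0],"spin":0}]'
python3 -m handwheel '[{"grip":1,"travel":[0,0,0.08],"spin":0},{"grip":1,"travel":[0,0,0.08],"spin":0},{"grip":1,"travel":[0,0,0.04],"spin":0},{"grip":1,"travel":[0,0,0],"spin":0}]'
python3 -m handwheel '[{"grip":1,"travel":[0,0,0.08],"spin":0},{"grip":1,"travel":[0,0,0.04],"spin":0},{"grip":1,"travel":[0,0,0],"spin":0}]'
```

```text
time_s: 13.68
tcp_pos: [0.5088, 0.1901, 0.168]
eef_rot: [-180.0, -0.0, 156.1]
contact_force: [-0.2, 0.5, -1.8]
gripper_width: 0.0137
gripper_force: 60.0
time_s: 14.18
tcp_pos: [0.5088, 0.1902, 0.1632]
eef_rot: [-180.0, -0.0, 156.1]
contact_force: [-0.3, 0.1, -2.0]
gripper_width: 0.0138
gripper_force: 60.0
time_s: 14.55
tcp_pos: [0.5088, 0.1902, 0.1602]
eef_rot: [-180.0, -0.0, 156.1]
contact_force: [-0.2, -0.6, -3.0]
gripper_width: 0.0138
gripper_force: 60.0
```

```bash
python3 -m handwheel '[{"grip":1,"travel":[0,0,0.04],"spin":0},{"grip":1,"travel":[0,0,0.04],"spin":0},{"grip":1,"travel":[0,0,0],"spin":0}]'
python3 -m handwheel '[{"grip":1,"travel":[0,0,0.04],"spin":0},{"grip":1,"travel":[0,0,0],"spin":0}]'
```

```text
time_s: 14.92
tcp_pos: [0.5088, 0.1902, 0.1582]
eef_rot: [-180.0, -0.0, 156.1]
contact_force: [-0.8, -0.0, -2.6]
gripper_width: 0.014
gripper_force: 60.0
time_s: 15.18
tcp_pos: [0.5088, 0.1902, 0.1572]
eef_rot: [-180.0, -0.0, 156.1]
contact_force: [-0.5, 0.3, -1.0]
gripper_width: 0.0138
gripper_force: 60.0
```

```bash
python3 -m handwheel '[{"grip":1,"travel":[0,0,0.04],"spin":0},{"grip":1,"travel":[0,0,0],"spin":0}]'
```

```text
time_s: 15.42
tcp_pos: [0.5088, 0.1903, 0.1563]
eef_rot: [-180.0, -0.0, 156.1]
contact_force: [-0.4, 0.4, -1.9]
gripper_width: 0.0137
gripper_force: 60.0
```

```bash
python3 -m handwheel '[{"grip":1,"travel":[0,0,0.04],"spin":0},{"grip":1,"travel":[0,0,0],"spin":0}]'; python3 -m handwheel '[{"grip":1,"travel":[0,0,0.04],"spin":0},{"grip":1,"travel":[0,0,0],"spin":0}]'
```

```text
time_s: 15.68
tcp_pos: [0.5087, 0.1901, 0.1552]
eef_rot: [-180.0, -0.0, 156.1]
contact_force: [-0.0, -1.5, -2.8]
gripper_width: 0.0139
gripper_force: 60.0
time_s: 15.92
tcp_pos: [0.5087, 0.1901, 0.1541]
eef_rot: [-180.0, -0.0, 156.1]
contact_force: [-0.6, -1.3, -2.5]
gripper_width: 0.0137
gripper_force: 60.0
```

```bash
python3 -m handwheel '[{"grip":1,"travel":[0,0,0.04],"spin":0},{"grip":1,"travel":[0,0,0],"spin":0}]'; python3 -m handwheel '[{"grip":1,"travel":[0,0,0.04],"spin":0},{"grip":1,"travel":[0,0,0],"spin":0}]'
```

```text
time_s: 16.18
tcp_pos: [0.5087, 0.1901, 0.1531]
eef_rot: [-180.0, -0.0, 156.1]
contact_force: [-1.5, -1.4, -2.2]
gripper_width: 0.0133
gripper_force: 60.0
time_s: 16.42
tcp_pos: [0.5087, 0.1901, 0.1522]
eef_rot: [-180.0, -0.0, 156.1]
contact_force: [-1.7, -2.6, -0.6]
gripper_width: 0.0133
gripper_force: 60.0
```

```bash
python3 -m handwheel '[{"grip":1,"travel":[0,0,0.04],"spin":0},{"grip":1,"travel":[0,0,0],"spin":0}]'; python3 -m handwheel '[{"grip":1,"travel":[0,0,0.04],"spin":0},{"grip":1,"travel":[0,0,0],"spin":0}]'
```

```text
time_s: 16.68
tcp_pos: [0.5087, 0.1901, 0.1512]
eef_rot: [-180.0, -0.0, 156.1]
contact_force: [-2.2, -2.2, -1.7]
gripper_width: 0.0137
gripper_force: 60.0
time_s: 16.92
tcp_pos: [0.5088, 0.1902, 0.1502]
eef_rot: [-180.0, -0.0, 156.1]
contact_force: [-3.4, -3.6, -0.6]
gripper_width: 0.0135
gripper_force: 60.0
```

```bash
python3 -m handwheel '[{"grip":1,"travel":[-0.02,0.045,0],"spin":0},{"grip":1,"travel":[-0.02,0.045,0],"spin":0},{"grip":1,"travel":[0,0,0],"spin":0}]'; python3 -m handwheel '[{"grip":1,"travel":[-0.02,0.045,0],"spin":0},{"grip":1,"travel":[-0.023,0.042,0],"spin":0},{"grip":1,"travel":[0,0,0],"spin":0},{"grip":1,"travel":[0,0,0],"spin":0}]'; python3 -c "
from h import *
plan([.5125,.1934,.150],-24)"
```

```text
time_s: 17.3
tcp_pos: [0.5108, 0.192, 0.1502]
eef_rot: [180.0, 0.0, 156.1]
contact_force: [-1.6, -1.6, -1.0]
gripper_width: 0.0136
gripper_force: 60.0
time_s: 17.8
tcp_pos: [0.5126, 0.1936, 0.1503]
eef_rot: [180.0, 0.0, 156.1]
contact_force: [-2.2, -2.7, -2.4]
gripper_width: 0.0138
gripper_force: 60.0
pose [0.5126 0.1936 0.1503] [179.99   0.   156.07] F [-2.2 -2.7 -2.4] t 17.8 units travel [ 0.   -0.01  0.01] spin 0.01
```

```bash
for i in 1; do :; done; python3 -m handwheel '[{"grip":1,"travel":[0,0,0.04],"spin":0},{"grip":1,"travel":[0,0,0.04],"spin":0},{"grip":1,"travel":[0,0,0.04],"spin":0},{"grip":1,"travel":[0,0,0],"spin":0}]'; python3 -m handwheel '[{"grip":1,"travel":[0,0,0.04],"spin":0},{"grip":1,"travel":[0,0,0.02],"spin":0},{"grip":1,"travel":[0,0,0],"spin":0}]'
```

```text
time_s: 18.3
tcp_pos: [0.5126, 0.1935, 0.1473]
eef_rot: [180.0, 0.0, 156.1]
contact_force: [-1.5, -1.7, -1.4]
gripper_width: 0.0136
gripper_force: 60.0
time_s: 18.68
tcp_pos: [0.5126, 0.1936, 0.1457]
eef_rot: [180.0, 0.0, 156.1]
contact_force: [-2.2, -1.2, -2.0]
gripper_width: 0.0135
gripper_force: 60.0
```

```bash
python3 -m handwheel '[{"grip":1,"travel":[0,0,0.03],"spin":0},{"grip":1,"travel":[0,0,0],"spin":0}]'; python3 -m handwheel '[{"grip":1,"travel":[0,0,0.03],"spin":0},{"grip":1,"travel":[0,0,0],"spin":0}]'
```

```text
time_s: 18.92
tcp_pos: [0.5126, 0.1935, 0.145]
eef_rot: [180.0, 0.0, 156.1]
contact_force: [-2.1, -1.7, -0.7]
gripper_width: 0.0141
gripper_force: 60.0
time_s: 19.18
tcp_pos: [0.5126, 0.1935, 0.1443]
eef_rot: [180.0, 0.0, 156.1]
contact_force: [-1.3, -1.5, -2.1]
gripper_width: 0.0138
gripper_force: 60.0
```

```bash
python3 -m handwheel '[{"grip":1,"travel":[0,0,0.03],"spin":0},{"grip":1,"travel":[0,0,0],"spin":0}]'; python3 -m handwheel '[{"grip":1,"travel":[0,0,0.03],"spin":0},{"grip":1,"travel":[0,0,0],"spin":0}]'
```

```text
time_s: 19.42
tcp_pos: [0.5126, 0.1936, 0.1435]
eef_rot: [180.0, 0.0, 156.1]
contact_force: [-1.2, -0.8, -2.1]
gripper_width: 0.0135
gripper_force: 60.0
time_s: 19.68
tcp_pos: [0.5126, 0.1935, 0.1427]
eef_rot: [180.0, 0.0, 156.1]
contact_force: [-0.3, -0.8, -1.5]
gripper_width: 0.0138
gripper_force: 60.0
```

```bash
python3 -m handwheel '[{"grip":1,"travel":[0,0,0.03],"spin":0},{"grip":1,"travel":[0,0,0],"spin":0}]'; python3 -m handwheel '[{"grip":1,"travel":[0,0,0.03],"spin":0},{"grip":1,"travel":[0,0,0],"spin":0}]'
```

```text
time_s: 19.92
tcp_pos: [0.5126, 0.1935, 0.142]
eef_rot: [180.0, 0.0, 156.1]
contact_force: [-0.8, -1.5, -2.2]
gripper_width: 0.0136
gripper_force: 60.0
time_s: 20.18
tcp_pos: [0.5126, 0.1934, 0.1413]
eef_rot: [-180.0, 0.0, 156.1]
contact_force: [-0.0, -1.5, -1.3]
gripper_width: 0.0135
gripper_force: 60.0
```

```bash
python3 -m handwheel '[{"grip":1,"travel":[0,0,0.04],"spin":0},{"grip":1,"travel":[0,0,0.04],"spin":0},{"grip":1,"travel":[0,0,0],"spin":0}]'; python3 -m handwheel '[{"grip":1,"travel":[0,0,0.04],"spin":0},{"grip":1,"travel":[0,0,0.04],"spin":0},{"grip":1,"travel":[0,0,0],"spin":0}]'
```

```text
time_s: 20.55
tcp_pos: [0.5126, 0.1934, 0.1392]
eef_rot: [-180.0, 0.0, 156.1]
contact_force: [-0.2, -1.8, -2.3]
gripper_width: 0.0137
gripper_force: 60.0
time_s: 20.92
tcp_pos: [0.5126, 0.1934, 0.1372]
eef_rot: [-180.0, 0.0, 156.1]
contact_force: [0.9, -3.7, -2.3]
gripper_width: 0.0136
gripper_force: 60.0
```

```bash
python3 -m handwheel '[{"grip":1,"travel":[0,0,0.04],"spin":0},{"grip":1,"travel":[0,0,0.04],"spin":0},{"grip":1,"travel":[0,0,0],"spin":0}]'; python3 -m handwheel '[{"grip":1,"travel":[0,0,0.04],"spin":0},{"grip":1,"travel":[0,0,0.03],"spin":0},{"grip":1,"travel":[0,0,0],"spin":0}]'
```

```text
time_s: 21.3
tcp_pos: [0.5126, 0.1934, 0.1352]
eef_rot: [-180.0, 0.0, 156.1]
contact_force: [0.8, -4.4, -1.9]
gripper_width: 0.0139
gripper_force: 60.0
time_s: 21.68
tcp_pos: [0.5126, 0.1934, 0.1335]
eef_rot: [-180.0, 0.0, 156.1]
contact_force: [1.3, -4.3, -0.1]
gripper_width: 0.0134
gripper_force: 60.0
```

```bash
python3 -m handwheel '[{"grip":1,"travel":[-0.007,-0.014,0.03],"spin":0},{"grip":1,"travel":[0,0,0.03],"spin":0},{"grip":1,"travel":[0,0,0],"spin":0}]'; python3 -m handwheel '[{"grip":1,"travel":[0,0,0.04],"spin":0},{"grip":1,"travel":[0,0,0.02],"spin":0},{"grip":1,"travel":[0,0,0],"spin":0}]'
```

```text
time_s: 22.05
tcp_pos: [0.5126, 0.1933, 0.1319]
eef_rot: [180.0, -0.0, 156.1]
contact_force: [0.2, -3.0, -1.7]
gripper_width: 0.0139
gripper_force: 60.0
time_s: 22.42
tcp_pos: [0.5126, 0.1932, 0.1304]
eef_rot: [180.0, -0.0, 156.1]
contact_force: [1.2, -2.0, -1.0]
gripper_width: 0.0139
gripper_force: 60.0
```

```bash
python3 -m handwheel '[{"grip":1,"travel":[0,0,0.03],"spin":0},{"grip":1,"travel":[0,0,0],"spin":0}]'; python3 -m handwheel '[{"grip":1,"travel":[0,0,0.03],"spin":0},{"grip":1,"travel":[0,0,0],"spin":0}]'
```

```text
time_s: 22.68
tcp_pos: [0.5126, 0.1932, 0.1297]
eef_rot: [180.0, -0.0, 156.1]
contact_force: [-1.1, -0.9, -1.9]
gripper_width: 0.0137
gripper_force: 60.0
time_s: 22.92
tcp_pos: [0.5126, 0.1932, 0.129]
eef_rot: [180.0, -0.0, 156.1]
contact_force: [0.6, -0.9, -1.5]
gripper_width: 0.0134
gripper_force: 60.0
```

Now seat it in small steps until the flange meets the ear.

```bash
python3 -m handwheel '[{"grip":1,"travel":[0,0,0.02],"spin":0},{"grip":1,"travel":[0,0,0],"spin":0}]'; python3 -m handwheel '[{"grip":1,"travel":[0,0,0.02],"spin":0},{"grip":1,"travel":[0,0,0],"spin":0}]'
```

```text
time_s: 23.18
tcp_pos: [0.5126, 0.1931, 0.1285]
eef_rot: [180.0, -0.0, 156.1]
contact_force: [0.5, -1.0, -2.1]
gripper_width: 0.0135
gripper_force: 60.0
time_s: 23.42
tcp_pos: [0.5126, 0.1931, 0.128]
eef_rot: [180.0, -0.0, 156.1]
contact_force: [0.1, -1.1, -2.1]
gripper_width: 0.0138
gripper_force: 60.0
```

```bash
python3 -m handwheel '[{"grip":1,"travel":[0,0,0.02],"spin":0},{"grip":1,"travel":[0,0,0],"spin":0}]'; python3 -m handwheel '[{"grip":1,"travel":[0,0,0.02],"spin":0},{"grip":1,"travel":[0,0,0],"spin":0}]'
```

```text
time_s: 23.68
tcp_pos: [0.5126, 0.1932, 0.1276]
eef_rot: [180.0, 0.0, 156.1]
contact_force: [-0.1, -1.1, -2.2]
gripper_width: 0.0135
gripper_force: 60.0
time_s: 23.92
tcp_pos: [0.5126, 0.1931, 0.1276]
eef_rot: [180.0, 0.0, 156.1]
contact_force: [-2.6, -0.9, 4.7]
gripper_width: 0.0134
gripper_force: 60.0
```

```bash
python3 -m handwheel '[{"grip":1,"travel":[0,0,0.01],"spin":0},{"grip":1,"travel":[0,0,0],"spin":0}]'; python3 -m handwheel '[{"grip":0,"travel":[0,0,0],"spin":0},{"grip":0,"travel":[0,0,0],"spin":0},{"grip":0,"travel":[0,0,0],"spin":0},{"grip":0,"travel":[0,0,0],"spin":0},{"grip":0,"travel":[0,0,0],"spin":0},{"grip":0,"travel":[0,0,0],"spin":0}]'; python3 -m handwheel '[{"grip":0,"travel":[0,0,-0.3],"spin":0},{"grip":0,"travel":[0,0,-0.8],"spin":0},{"grip":0,"travel":[0,0,-0.9],"spin":0},{"grip":0,"travel":[-0.5,0,-0.9],"spin":0},{"grip":0,"travel":[-0.5,0,-0.9],"spin":0},{"grip":0,"travel":[-0.5,0,-0.5],"spin":0},{"grip":0,"travel":[0,0,0],"spin":0},{"grip":0,"travel":[0,0,0],"spin":0}]'
python3 - <<'E'
from h import *
im,c=cam('wrist');p=proj(c,[.5126,.1932,.12]);print(p)
x0=int(np.clip(p[0]-80,0,480));y0=int(np.clip(p[1]-60,0,280))
save('j',cv2.resize(im[y0:y0+120,x0:x0+160],None,fx=5,fy=5))
print(models.find_in('wrist','pin_grip'),proj(c,[.5126,.1932,.134]))
E
```

```text
time_s: 24.18
tcp_pos: [0.5126, 0.1931, 0.1275]
eef_rot: [180.0, 0.0, 156.1]
contact_force: [-5.1, -0.4, 7.8]
gripper_width: 0.0139
gripper_force: 60.0
time_s: 24.92
tcp_pos: [0.5126, 0.1931, 0.1268]
eef_rot: [-180.0, -0.0, 156.1]
contact_force: [0.6, 0.4, -0.2]
gripper_width: 0.0436
gripper_force: 0.0
time_s: 25.92
tcp_pos: [0.5462, 0.1778, 0.2338]
eef_rot: [-180.0, -0.0, 156.1]
contact_force: [-0.3, 0.1, 0.7]
gripper_width: 0.0435
gripper_force: 0.0
[319.96080674 157.68083159]
[{'position': [322.1, 155.6], 'p': 0.96}] [319.94625267 160.08413671]
```

View pics/j.png

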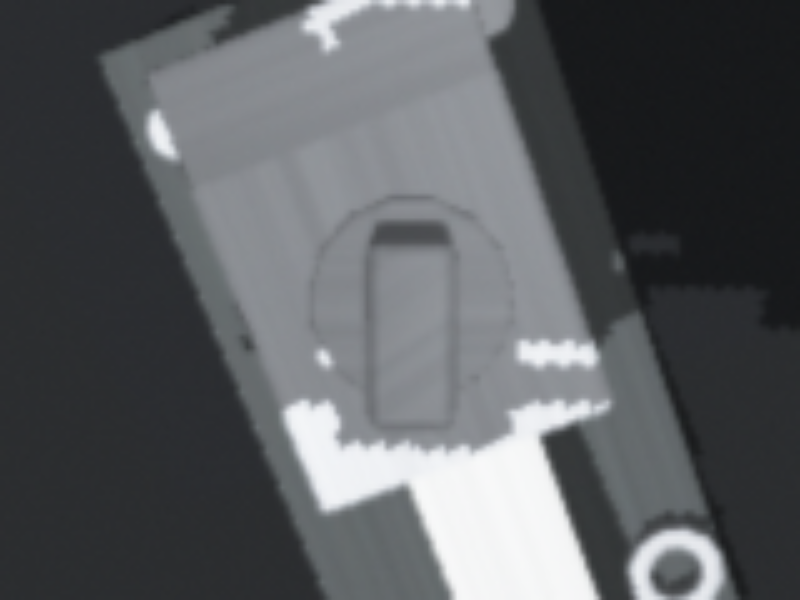

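The flange lies flat on the upper ear with the tab upright, the gripper is clear, and the collar is untouched.

```bash
python3 -c "
from plant import close_job
print(close_job())"
```

```text
the job is handed in; nothing more can be done
None
```

The clevis pin is through the upper ear, the link eye and the lower ear, with its flange home on the upper ear. I let go of it and handed the job in at about 26 s. Recorded contact forces stayed under about 12 N.

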